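Wipe the chips off the deburring board

ROBOT

A 6-joint arm with a two-finger parallel gripper is mounted at the origin on the work surface; the furniture and walls round the work are solid. World frame = base frame: x ahead of the robot, y to its left, z up, the work surface at z = 0. Lengths are in m, angles in rad, forces in N, time in s.
With the tool pointing down it reaches from about 0.4 to 0.825 m from the base axis. Payload 7 kg.
Tool frame: the origin (TCP) lies midway between the tips of the shut fingers; the grasp point (between the pads) lies 19 mm behind it; z points along the fingers, y is the line along which they close (so a half turn about z gives the same grasp; the last joint's range is limited). The gripper opens to 88 mm and grips with 3 to 60 N. Pads are 19 mm wide; open, the fingers measure 130 mm over their backs; the gripper's body (78 mm by 193 mm) begins 47 mm behind the grasp point.
Start: joints at [-0.98, 0.359, 0.012, 0, -1.224, -0.288], TCP at [0.201, -0.644, 0.227] pointing down, gripper open.
Joint ranges: [-3.07, 3.07], [-1.43, 2.12], [-1.02, 1.25], [-3.03, 1.67], [-3.05, -0], [-3.03, 3.03]. Speed limits (rad/s): [2.39, 2.39, 3.01, 3.14, 3.14, 3.14].

INTERFACE

Orientations are given as [roll, pitch, yaw] about the fixed x, y, z axes, in that order (R = Rz(yaw) Ry(pitch) Rx(roll)).
In Python, from station import get_state, grab_frame, calibration, job_done, boxes_of, regions_of, spot_point gives the robot as it stands. The module is installed in compiled form; this text tells all that it offers.
- The arm moves only by the tool arm_command, never from a script. Its argument "commands" is a list of rows, each an object of numbers: "tx", "ty", "tz": the shift along the tool's x, y, z each as a share of 25 cm, from -1 to 1; "twist": the turn about the tool's z as a share of 180 degrees, from -1 to 1. A call has exactly 8 rows; each row is the pose to reach, as a shift and turn from the pose commanded when the call began, along the tool's axes at that moment, turning the shorter way round; what a row does not reach only later rows make up. A row lasts 1/12 s, in which the tool goes at most 41.7 mm and 7.16 degrees, less where a joint would pass 70% of its speed; a pose out of reach is approached as far as the arm can. A call with a number of a shift or a turn outside -1 to 1 is refused whole. A call with a gripper value outside its range is refused whole. "claw" is the opening, from 0 (shut) to 1 (fully open), set as the call begins (left out, the last holds). The fingers move at their own pace and stop on an object; "grip_force" is the grip in N (left out, the last holds). Time passes only in rows, so rows that repeat a pose let the fingers close, or fill a call up. It gives the time, the measured TCP pose, the force, the opening and the grip force at its end, in the units of the state.
- get_state(): the state, without advancing time (a new reading comes with each control period).
- grab_frame(name): name is "scene" or "top" or "wrist"; returns the picture (384x512x3 uint8, red, green, blue); there is no depth.
- calibration(name): a dict with "camera_matrix" (3x3 intrinsics, pixels), "extrinsics" (4x4, takes a point from camera to world coordinates). Camera axes: x right, y down, z forward; pixel columns grow to the right and rows downward; lengths in m; the calibration is good to about 2 mm. A picture is of the moment at which its call begins: read the wrist's pose just before it. calibration takes no time and is no camera call; for the wrist camera it gives the pose at the moment of the call.
- job_done(): hands the job in; it is judged then, once.
Trained networks look in the newest picture that a camera, given by its name, has taken for a name from the list of things; names that differ only in an ending like _2 or _b are one class to them, and where a whole thing is asked for, a point or a joint stands for the part that bears it (a point fixed in the world has none). Each returns a list of dicts, best first, with "score" (0 to 1); they miss things now and then, are a little off and sometimes report something else, mostly with a low value. They report only what shows in the picture. A call takes as long as a camera call. They do not tell look-alikes from the thing itself.
- boxes_of(query, camera): "rect" ([left, top, right, bottom] in pixels, round what is visible of it).
- regions_of(query, camera): "region" (384x512 bool, what is visible of it) and "rect" ([left, top, right, bottom] in pixels, round what is visible of it).
- spot_point(query, camera): "uv" ([column, row] in pixels: a listed point, or the origin of a listed thing).
The state is a dict: "t": time; "q": joint angles; "qd": joint speeds; "joint_efforts": joint torques, N m; "eef_pos": TCP position; "ee_rot": TCP orientation; "force": force on the tool from outside, world axes, zero at the start; "moment": the same for the moment, N m; "width": finger opening in m; "gripper_force": force on a finger pad.
Only numpy, scipy, OpenCV 4.12 (cv2) and the standard library are available. Lean on these libraries where they do the work, as an engineer would, in place of code of your own. Each camera call takes 0.05 s, during which the arm holds its last target. There are 200 camera calls.

TASK

Take the scraper block from its rubber pad and use it to wipe all five steel chips along the board and over its open end into the trough, without touching the chips with the gripper. Then stand the scraper upright back on its pad, centred and lined up with it. Leave everything else on the bench where it is.

Things in the scene. Friction and masses are not known exactly. Their poses are not given: they have to be found in the camera images.
- board: Fixed deburring board: plywood plate between wooden cheeks 14 mm thick (along y = +-75 to +-89 mm, x -155 to +107) and a rear fence (x +95 to +107); all rise 16 mm above the plate, to 56 mm above the bench. Origin: on the bench below the plate's centre; z up; x points from the open trough end to the rear fence, y across.
- plate (a point): Centre of the plate's flat top, 40 mm above the bench, axes as the board. The plate is 190 mm long (x +-95) and 150 mm wide (y +-75), wider than the scraper: one pass does not cover it. The chips start at least 55 mm in front of the rear fence, so the scraper fits in behind them.
- trough (a point): Centre of the trough's floor, 123 mm from the plate's centre along the board's -x. Sheet metal, 57 mm (x) by 150 mm (y) inside, floor 4 mm above the bench, front wall 30 mm above the bench; its inner side is the plate's sheer open end (36 mm drop from plate to trough floor).
- pad: Black rubber pad fixed to the bench to the right of the board, the scraper's place: 66 x 140 mm (x by y), 4 mm thick. Origin: centre of its underside, z up, long side along its y axis.
- scraper: Loose wooden scraper block, about 0.25 kg, standing upright on the pad. Origin: centre of its underside, z up. Foot: 30 mm thick (x) by 100 mm wide (y) by 30 mm high, thin steel band near its lower edge. On top of the foot a grip 26 mm thick (x) by 70 mm wide (y), from 30 to 77 mm above the underside, to be pinched from above across its 26 mm. Same front and back.
- chip0: Loose dark steel chip, rectangular, 24 x 18 mm, 8 mm thick, 20 g, lying flat on the plate at the start. Origin: centre of its underside.
- chip1: Loose dark steel chip, square, 20 x 20 mm, 8 mm thick, 20 g, lying flat on the plate at the start. Origin: centre of its underside.
- chip2: Loose dark steel chip, rectangular, 26 x 16 mm, 8 mm thick, 20 g, lying flat on the plate at the start. Origin: centre of its underside.
- chip3: Loose dark steel chip, round, 20 mm across, 8 mm thick, 20 g, lying flat on the plate at the start. Origin: centre of its underside.
- chip4: Loose dark steel chip, round, 20 mm across, 8 mm thick, 20 g, lying flat on the plate at the start. Origin: centre of its underside.
- tape_measure: Bystander, loose: yellow tape measure lying on its side, 68 x 84 x 37 mm. Origin: centre of its underside.
- electrical_tape: Bystander, loose: roll of black tape lying flat, 68 mm across, 19 mm high. Origin: centre of its underside.
- nail_carton: Bystander, loose: small carton, 61 x 80 x 57 mm high. Origin: centre of its underside.
- solder_spool: Bystander, loose: grey spool, 52 mm across, 44 mm high. Origin: centre of its underside.
There are look-alikes about, which are no part of the job. There is more than one size of the scraper; the one meant has the size given above.

How it is judged:
By the outcome, as a careful person would: the job done as asked, in the order asked, and still so for the second after the job is handed in, with the robot touching nothing.
It also fails if it takes over 54 s, if anything falls off the work surface, if the arm or the gripper's body presses on something with over 40 N, if the wrist force passes 120 N, or if a joint passes its speed limit or range.

## Working session

There is one attempt and no reset: what is moved stays moved. The work goes in short steps, Python scripts to look and compute and a tool call to move; the robot and the scene stay as the last step left them, time stands still between calls to the robot, and variables do not carry over. Pictures are saved under pics/ and viewed, at most 10 in all, crops included, and the job is handed in when it is done.

Besides the shell and the picture viewer there is one more tool, called as name([rows], argument=value, ...), one row to a line, values as JSON. arm_command: Moves the arm, as the interface text tells. Shift numbers are shares of 25 cm and turn numbers shares of 180 degrees, none past 1 either way. Its arguments: {"type":"object","properties":{"commands":{"type":"array"},"claw":{"type":"number"},"grip_force":{"type":"number"}},"required":["commands"]}

```bash
mkdir -p pics; cat > h.py <<'E'
import numpy as np, cv2
from station import *
def ray(cam,uv,z):
    c=calibration(cam);K=np.array(c["camera_matrix"]);T=np.array(c["extrinsics"])
    d=T[:3,:3]@np.linalg.solve(K,[uv[0],uv[1],1.]);o=T[:3,3]
    return o+d*(z-o[2])/d[2]
def proj(cam,P):
    c=calibration(cam);K=np.array(c["camera_matrix"]);T=np.linalg.inv(np.array(c["extrinsics"]))
    p=(T[:3,:3]@np.array(P,float).T).T+T[:3,3];p=p@K.T
    return p[:,:2]/p[:,2:]
def save(cam,n):
    f=grab_frame(cam);cv2.imwrite(f"pics/{n}.png",cv2.cvtColor(f,cv2.COLOR_RGB2BGR));return f
E
python3 - <<'E'
from h import *
np.set_printoptions(precision=4,suppress=True)
s=get_state();print(s)
a=save("top","top0");b=save("scene","scene0")
im=np.hstack([cv2.imread("pics/top0.png")]);
for q,z in [("plate",.04),("trough",.004),("pad",0),("scraper",.004),("chip0",.04),("chip1",.04),("chip2",.04),("chip3",.04),("board",0)]:
    for r in spot_point(q,"top")[:4]: print(q,round(r["score"],2),np.round(r["uv"],1),ray("top",r["uv"],z))
for c in("top","scene"):print(np.array(calibration(c)["extrinsics"]))
E
```

```text
{'t': 0.0, 'q': array([-0.9799,  0.3594,  0.0111, -0.0003, -1.2241, -0.2881]), 'qd': array([-0.0006, -0.0009,  0.0011,  0.    ,  0.    , -0.0018]), 'joint_efforts': array([ -0.0019, -58.2725,  29.3053,   6.9973,   0.0069,  -0.0002]), 'eef_pos': array([ 0.2011, -0.6438,  0.2256]), 'ee_rot': array([ 3.1399, -0.0002, -2.8389]), 'force': array([-0.4613,  0.3061, -1.2881]), 'moment': array([-0.    ,  0.0342, -0.0019]), 'gripper_force': 0.0, 'width': 0.08785875288197012}
plate 0.98 [225.2 157.7] [0.6088 0.1023 0.04  ]
trough 0.74 [213.8 209.3] [0.4831 0.1339 0.004 ]
pad 0.67 [207.9 155.9] [0.6207 0.1492 0.    ]
pad 0.6 [331.  197.2] [ 0.511 -0.166  0.   ]
scraper 0.73 [222.9 263.8] [0.3466 0.1114 0.004 ]
scraper 0.67 [331.8 198.7] [ 0.5069 -0.1671  0.004 ]
chip0 0.74 [226.6 164.1] [0.5928 0.0989 0.04  ]
chip0 0.64 [200.1 178.5] [0.5578 0.1639 0.04  ]
chip0 0.53 [207.5 155.3] [0.6151 0.1458 0.04  ]
chip0 0.5 [238.1 192.4] [0.5227 0.0712 0.04  ]
chip1 0.74 [226.6 164.1] [0.5928 0.0989 0.04  ]
chip1 0.64 [200.1 178.5] [0.5578 0.1639 0.04  ]
chip1 0.53 [207.5 155.3] [0.6151 0.1458 0.04  ]
chip1 0.5 [238.1 192.4] [0.5227 0.0712 0.04  ]
chip2 0.74 [226.6 164.1] [0.5928 0.0989 0.04  ]
chip2 0.64 [200.1 178.5] [0.5578 0.1639 0.04  ]
chip2 0.53 [207.5 155.3] [0.6151 0.1458 0.04  ]
chip2 0.5 [238.1 192.4] [0.5227 0.0712 0.04  ]
chip3 0.74 [226.6 164.1] [0.5928 0.0989 0.04  ]
chip3 0.64 [200.1 178.5] [0.5578 0.1639 0.04  ]
chip3 0.53 [207.5 155.3] [0.6151 0.1458 0.04  ]
chip3 0.5 [238.1 192.4] [0.5227 0.0712 0.04  ]
board 0.84 [225.6 163.2] [0.6013 0.1038 0.    ]
board 0.35 [343.6 250.9] [ 0.3743 -0.1942  0.    ]
[[-0.0112 -0.9965  0.0825  0.457 ]
 [-0.9998  0.0095 -0.02    0.0488]
 [ 0.0191 -0.0827 -0.9964  0.9205]
 [ 0.      0.      0.      1.    ]]
[[ 0.7396 -0.2702  0.6164 -0.0217]
 [-0.6729 -0.3158  0.6689 -0.5498]
 [ 0.014  -0.9095 -0.4154  0.431 ]
 [ 0.      0.      0.      1.    ]]
```

View pics/top0.png

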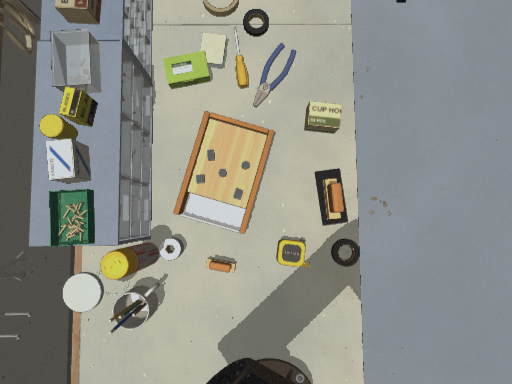

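View pics/scene0.png

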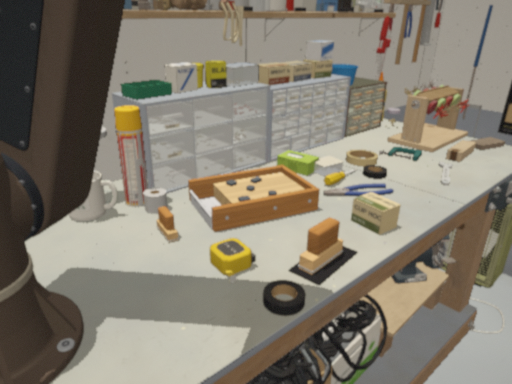

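The top view shows the board tilted about the vertical with its trough at the near end. Five chips are near (211,155), (201,178), (223,172), (245,165) and (238,194). The big scraper stands on its pad at (331,197), and the small look-alike is at (222,265). The scene view agrees. Next I'll fit the poses by silhouette.

```bash
cat > fit.py <<'E'
from h import *
from scipy.optimize import minimize
S=4
def box(x0,x1,y0,y1,z0,z1): return np.array([[x,y,z] for x in(x0,x1) for y in(y0,y1) for z in(z0,z1)])
BOARD=[np.vstack([box(-.155,.107,-.089,.089,.0,.056)])]
PAD=[box(-.033,.033,-.07,.07,0,.004)]
SCR=[box(-.015,.015,-.05,.05,0,.030),box(-.013,.013,-.035,.035,.03,.077)]
def mask(cam,parts,p,z):
    c,s=np.cos(p[2]),np.sin(p[2]);m=np.zeros((384*S,512*S),np.uint8)
    for P in parts:
        W=np.c_[P[:,0]*c-P[:,1]*s+p[0],P[:,0]*s+P[:,1]*c+p[1],P[:,2]+z]
        h=cv2.convexHull(((proj(cam,W)+.5)*S*16).astype(np.int32)); cv2.fillConvexPoly(m,h,1,shift=4)
    return cv2.resize(m.astype(np.float32),(512,384),interpolation=cv2.INTER_AREA)
def fit(obs,parts,p0,z,extra=None):
    # obs: {cam:mask}; one-minus-IoU summed over cameras
    def f(p):
        e=0
        for cam,o in obs.items():
            m=mask(cam,parts,p,z)
            if extra: m=np.maximum(m,extra(cam))
            e+=1-np.minimum(m,o).sum()/np.maximum(m,o).sum()
        return e
    sim=np.array([p0]*4)+np.vstack([np.zeros(3),np.diag([.01,.01,.1])])
    r=minimize(f,p0,method="Nelder-Mead",options=dict(initial_simplex=sim,xatol=1e-4,fatol=1e-5,maxiter=200))
    return r.x,r.fun
def reg(q,cam,p):
    u=proj(cam,[p])[0]
    R=[r for r in regions_of(q,cam) if r["rect"][0]-5<u[0]<r["rect"][2]+5 and r["rect"][1]-5<u[1]<r["rect"][3]+5]
    R=[r for r in R if r["score"]>.3]
    print(q,cam,[(round(r["score"],2),np.round(r["rect"]),r["region"].sum()) for r in R])
    return R[0]["region"].astype(np.float32)
E
python3 - <<'E'
from fit import *
np.set_printoptions(precision=4,suppress=True)
grab_frame("top");T={};
for q,p in[("board",[.6,.1,.03]),("scraper",[.51,-.167,.05]),("pad",[.51,-.167,0])]:
    T[q]={"top":reg(q,"top",p)}
grab_frame("scene")
for q,p in[("board",[.6,.1,.03]),("scraper",[.51,-.167,.05]),("pad",[.51,-.167,0])]:
    T[q]["scene"]=reg(q,"scene",p)
for cams in (["top"],["top","scene"]):
    g=lambda q:{c:T[q][c] for c in cams}
    print(cams,"board",fit(g("board"),BOARD,[.6,.102,-.25],0))
    ps,e=fit(g("scraper"),SCR,[.507,-.167,0.1],.004);print("scr",ps,e)
    o={c:np.maximum(T["pad"][c],T["scraper"][c]) for c in cams}
    print("pad",fit(o,PAD,[.51,-.166,.1],0,extra=lambda c:T["scraper"][c]))
for uv in [(211,155),(201,178),(223,172),(245,165),(238,194)]: print(ray("top",uv,.046))
E
```

```text
board top [(0.63, array([175., 112., 276., 233.]), np.int64(7514))]
scraper top [(0.81, array([324., 181., 346., 221.]), np.int64(718))]
pad top [(0.64, array([314., 170., 349., 224.]), np.int64(732))]
board scene [(0.64, array([186., 163., 319., 235.]), np.int64(5866))]
scraper scene [(0.94, array([300., 218., 344., 273.]), np.int64(1541))]
pad scene [(0.72, array([291., 248., 357., 289.]), np.int64(749))]
['top'] board (array([ 0.596 ,  0.0974, -0.2939]), np.float64(0.06719845533370972))
scr [ 0.507  -0.1619 -1.4748] 0.0595545768737793
pad (array([ 0.5137, -0.1647,  1.695 ]), np.float64(0.04508161544799805))
['top', 'scene'] board (array([ 0.5968,  0.098 , -0.2935]), np.float64(0.1387675404548645))
scr [ 0.5075 -0.1618  1.6917] 0.167589008808136
pad (array([ 0.5146, -0.1643, -1.4387]), np.float64(0.09590756893157959))
[0.6147 0.1366 0.046 ]
[0.5583 0.1609 0.046 ]
[0.5725 0.1074 0.046 ]
[0.5893 0.0536 0.046 ]
[0.5184 0.0713 0.046 ]
```

arm_command([
  {"tx":-0.109,"ty":0.092,"twist":0.008},
  {"tx":-0.218,"ty":0.184,"twist":0.016},
  {"tx":-0.327,"ty":0.276,"twist":0.024},
  {"tx":-0.436,"ty":0.369,"twist":0.032},
  {"tx":-0.545,"ty":0.461,"twist":0.04},
  {"tx":-0.654,"ty":0.553,"twist":0.048},
  {"tx":-0.763,"ty":0.645,"twist":0.058},
  {"tx":-0.872,"ty":0.738,"twist":0.058},
], claw=1)

```text
invalid input
```

```bash
cat >> h.py <<'E'
def plan(x,y,z,ang):
    "shares for a world TCP target; ang = world angle of tool y (mod pi)"
    s=get_state();r,p,yw=s["ee_rot"];c,sn=np.cos(yw),np.sin(yw)
    d=np.array([x,y,z])-s["eef_pos"]
    t=[c*d[0]+sn*d[1], sn*d[0]-c*d[1], -d[2]]
    cur=yw-np.pi/2; da=(ang-cur+np.pi/2)%np.pi-np.pi/2
    print("t%.2f pos %s rot %s F %s w %.4f"%(s["t"],np.round(s["eef_pos"],4),np.round(s["ee_rot"],4),np.round(s["force"],1),s["width"]))
    print("  tx %.3f ty %.3f tz %.3f twist %.4f  dist %.3f q6 %.2f"%(*[v/.25 for v in t],-da/np.pi,np.linalg.norm(d),s["q"][5]))
E
python3 -c "
from h import *
plan(.5075,-.1618,.22,1.69)"
```

```text
t0.95 pos [ 0.2013 -0.6443  0.2266] rot [-3.1415  0.     -2.8388] F [ 0.  -0.7 -0.2] w 0.0875
  tx -1.745 ty 1.477 tz 0.026 twist 0.0584  dist 0.571 q6 -0.29
```

arm_command([
  {"tx":-0.109,"ty":0.092,"tz":0,"twist":0.008},
  {"tx":-0.218,"ty":0.184,"tz":0,"twist":0.016},
  {"tx":-0.327,"ty":0.276,"tz":0,"twist":0.024},
  {"tx":-0.436,"ty":0.369,"tz":0,"twist":0.032},
  {"tx":-0.545,"ty":0.461,"tz":0,"twist":0.04},
  {"tx":-0.654,"ty":0.553,"tz":0,"twist":0.048},
  {"tx":-0.763,"ty":0.645,"tz":0,"twist":0.058},
  {"tx":-0.872,"ty":0.738,"tz":0,"twist":0.058},
], claw=1, grip_force=30)

```text
t: 1.62
eef_pos: [0.355, -0.4017, 0.2268]
ee_rot: [-3.141, 0.0, -3.023]
force: [0.4, -0.8, -0.9]
width: 0.0876
gripper_force: 0.0
```

```bash
python3 -c "
from h import *
plan(.5075,-.1618,.22,1.69)"
```

```text
t1.62 pos [ 0.355  -0.4017  0.2268] rot [-3.1412e+00  5.0000e-04 -3.0231e+00] F [ 0.4 -0.8 -0.9] w 0.0876
  tx -0.719 ty 0.881 tz 0.027 twist -0.0002  dist 0.284 q6 -0.97
```

arm_command([
  {"tx":-0.1,"ty":0.12,"tz":0,"twist":0},
  {"tx":-0.2,"ty":0.245,"tz":0,"twist":0},
  {"tx":-0.3,"ty":0.367,"tz":0,"twist":0},
  {"tx":-0.4,"ty":0.49,"tz":0,"twist":0},
  {"tx":-0.5,"ty":0.612,"tz":0,"twist":0},
  {"tx":-0.6,"ty":0.735,"tz":0.01,"twist":0},
  {"tx":-0.719,"ty":0.881,"tz":0.027,"twist":0},
  {"tx":-0.719,"ty":0.881,"tz":0.027,"twist":0},
])

```text
t: 2.28
eef_pos: [0.5089, -0.1587, 0.2195]
ee_rot: [3.141, 0.001, -3.018]
force: [-0.3, -0.3, 0.4]
width: 0.0875
gripper_force: 0.0
```

```bash
python3 - <<'E'
from fit import *
save("wrist","w0")
plan(.5075,-.1618,.043,1.69)
p=[.51,-.164,0]
try:
    s=reg("scraper","wrist",[.5075,-.1618,.04]); d=reg("pad","wrist",p)
    print(fit({"wrist":s},SCR,[.5075,-.1618,1.69],.004))
    print(fit({"wrist":np.maximum(s,d)},PAD,[.5146,-.1643,1.7],0,extra=lambda c:s))
except Exception as e: print(e)
E
```

```text
t2.33 pos [ 0.5082 -0.1597  0.2194] rot [ 3.1414e+00  1.0000e-04 -3.0171e+00] F [ 0.4 -0.   0.5] w 0.0876
  tx 0.004 ty -0.008 tz 0.706 twist 0.0017  dist 0.176 q6 -1.51
scraper wrist [(0.82, array([240., 125., 269., 211.]), np.int64(2410))]
pad wrist [(0.84, array([223., 111., 277., 227.]), np.int64(3624))]
(array([ 0.50436511, -0.16661068,  1.64867067]), np.float64(0.0483095645904541))
(array([ 0.51034456, -0.16981537,  1.69743504]), np.float64(0.014825582504272461))
```

View pics/w0.png

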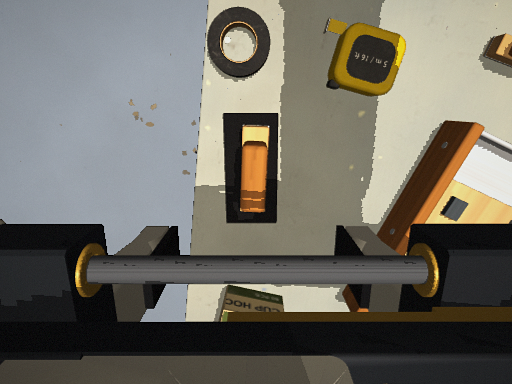

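The wrist view shows the pad around (250,167), with the scraper on it at (255,168). This fit is about 5 mm off the top-camera one. I'll measure again now that the arm is still.

```bash
python3 - <<'E'
from fit import *
np.set_printoptions(precision=4,suppress=True)
for cam in("wrist","wrist","top"):
    grab_frame(cam); s=reg("scraper",cam,[.5075,-.1618,.04]); d=reg("pad",cam,[.51,-.164,0])
    ps,e=fit({cam:s},SCR,[.5075,-.1638,1.69],.004)
    print(ps,e, fit({cam:np.maximum(s,d)},PAD,[.5126,-.1663,1.7],0,extra=lambda c:mask(c,SCR,ps,.004)))
plan(.507,-.165,.043,1.69)
# known check: cameras against the TCP-level points? compare board tip
grab_frame("wrist");print([(r["score"],r["uv"],ray("wrist",r["uv"],0)) for r in spot_point("pad","wrist")[:1]])
print([(r["score"],r["uv"],ray("wrist",r["uv"],0.004)) for r in spot_point("scraper","wrist")[:2]])
E
```

```text
scraper wrist [(0.58, array([240., 126., 272., 214.]), np.int64(2266))]
pad wrist [(0.74, array([224., 114., 278., 229.]), np.int64(3416))]
[ 0.5061 -0.1646  1.6495] 0.046753883361816406 (array([ 0.514 , -0.1678,  1.7069]), np.float64(0.03796792030334473))
scraper wrist [(0.76, array([245., 128., 273., 216.]), np.int64(2274))]
pad wrist [(0.66, array([226., 115., 282., 229.]), np.int64(3503))]
[ 0.507  -0.1632  1.6505] 0.04674983024597168 (array([ 0.5139, -0.1662,  1.6952]), np.float64(0.018449485301971436))
scraper top []Traceback (most recent call last):
  File "<stdin>", line 4, in <module>
  File "fit.py", line 31, in reg
    return R[0]["region"].astype(np.float32)
           ~^^^
IndexError: list index out of range
```

```bash
python3 -c "
from h import *
plan(.507,-.1632,.043,1.66)"
```

```text
t2.83 pos [ 0.506  -0.1636  0.22  ] rot [-3.1416e+00  3.0000e-04 -3.0222e+00] F [-0.5 -0.   0.3] w 0.0872
  tx -0.004 ty 0.001 tz 0.708 twist 0.0096  dist 0.177 q6 -1.51
```

arm_command([
  {"tx":0,"ty":0,"tz":0.1,"twist":0.0096},
  {"tx":0,"ty":0,"tz":0.22,"twist":0.0096},
  {"tx":0,"ty":0,"tz":0.35,"twist":0.0096},
  {"tx":0,"ty":0,"tz":0.48,"twist":0.0096},
  {"tx":0,"ty":0,"tz":0.6,"twist":0.0096},
  {"tx":0,"ty":0,"tz":0.67,"twist":0.0096},
  {"tx":0,"ty":0,"tz":0.706,"twist":0.0096},
  {"tx":0,"ty":0,"tz":0.706,"twist":0.0096},
])

```text
t: 3.5
eef_pos: [0.505, -0.1632, 0.0415]
ee_rot: [3.141, -0.004, -3.052]
force: [-0.0, 0.5, 0.1]
width: 0.0876
gripper_force: 0.0
```

arm_command([
  {"tx":0,"ty":0,"tz":0,"twist":0},
  {"tx":0,"ty":0,"tz":0,"twist":0},
  {"tx":0,"ty":0,"tz":0,"twist":0},
  {"tx":0,"ty":0,"tz":0,"twist":0},
  {"tx":0,"ty":0,"tz":0,"twist":0},
  {"tx":0,"ty":0,"tz":0,"twist":0},
  {"tx":0,"ty":0,"tz":0,"twist":0},
  {"tx":0,"ty":0,"tz":0,"twist":0},
], claw=0, grip_force=40)

```text
t: 4.17
eef_pos: [0.5063, -0.1629, 0.0435]
ee_rot: [-3.142, 0.0, -3.051]
force: [-1.1, 0.2, -0.4]
width: 0.0401
gripper_force: 0.0
```

```bash
python3 -c "
from h import *
for i in range(2):
  plan(.507,-.1632,.043,1.66);grab_frame('wrist')
print(get_state()['gripper_force'])"
```

```text
t4.17 pos [ 0.5063 -0.1629  0.0435] rot [-3.1416e+00  3.0000e-04 -3.0511e+00] F [-1.1  0.2 -0.4] w 0.0401
  tx -0.003 ty -0.002 tz 0.002 twist 0.0004  dist 0.001 q6 -1.54
t4.22 pos [ 0.5063 -0.1629  0.0434] rot [-3.1416e+00  1.0000e-04 -3.0512e+00] F [-0.3  0.4 -0.8] w 0.0359
  tx -0.003 ty -0.001 tz 0.002 twist 0.0004  dist 0.001 q6 -1.54
0.0
```

Fingers are still closing (36 mm), so I'll wait, then lift to about z 0.20.

arm_command([
  {"tx":0,"ty":0,"tz":0,"twist":0},
  {"tx":0,"ty":0,"tz":0,"twist":0},
  {"tx":0,"ty":0,"tz":0,"twist":0},
  {"tx":0,"ty":0,"tz":0,"twist":0},
  {"tx":0,"ty":0,"tz":0,"twist":0},
  {"tx":0,"ty":0,"tz":0,"twist":0},
  {"tx":0,"ty":0,"tz":0,"twist":0},
  {"tx":0,"ty":0,"tz":0,"twist":0},
])

```text
t: 4.93
eef_pos: [0.5062, -0.1629, 0.0433]
ee_rot: [3.142, -0.0, -3.051]
force: [0.0, 0.2, -1.7]
width: 0.0256
gripper_force: 39.9
```

arm_command([
  {"tx":0,"ty":0,"tz":-0.03,"twist":0},
  {"tx":0,"ty":0,"tz":-0.08,"twist":0},
  {"tx":0,"ty":0,"tz":-0.15,"twist":0},
  {"tx":0,"ty":0,"tz":-0.22,"twist":0},
  {"tx":0,"ty":0,"tz":-0.3,"twist":0},
  {"tx":0,"ty":0,"tz":-0.36,"twist":0},
  {"tx":0,"ty":0,"tz":-0.4,"twist":0},
  {"tx":0,"ty":0,"tz":-0.4,"twist":0},
])

```text
t: 5.6
eef_pos: [0.5074, -0.163, 0.1457]
ee_rot: [-3.141, 0.004, -3.051]
force: [0.5, -0.5, -2.3]
width: 0.0256
gripper_force: 39.9
```

```bash
python3 - <<'E'
from fit import *
np.set_printoptions(precision=4,suppress=True)
grab_frame('wrist');grab_frame('wrist')
bx,by,bw=.596,.0977,-.2937
def W(x,y):return bx+x*np.cos(bw)-y*np.sin(bw),by+x*np.sin(bw)+y*np.cos(bw)
for u in [(211,155),(201,178),(223,172),(245,165),(238,194)]:
    p=ray("top",u,.046)-[bx,by,0];print("chip",p[0]*np.cos(bw)+p[1]*np.sin(bw),-p[0]*np.sin(bw)+p[1]*np.cos(bw))
for x,y in[(74,-22),(-88,-22),(74,22),(-88,22)]: print(x,y,np.round(W(x/1e3,y/1e3),4))
plan(*W(.074,.0),.143,bw)
# refit pad unobstructed and board via wrist if visible
d=reg("pad","wrist",[.514,-.166,0])
s=reg("scraper","wrist",[.507,-.163,.1+.06]);z=get_state()["eef_pos"][2]
ps,e=fit({"wrist":s},SCR,[.507,-.163,1.66],z-.0395);print("held",ps,e)
print(fit({"wrist":np.maximum(s,d)},PAD,[.514,-.166,1.7],0,extra=lambda c:s))
E
```

```text
chip 0.00662324106881748 0.04263521139681582
chip -0.054414584806270726 0.049606831284177186
chip -0.025293728798541394 0.0025244968249849738
chip 0.006344581948878362 -0.04410627041142669
chip -0.06664835380529131 -0.04776100709937072
74 -22 [0.6605 0.0552]
-88 -22 [0.5054 0.1021]
74 22 [0.6732 0.0973]
-88 22 [0.5181 0.1442]
t5.70 pos [ 0.5059 -0.1628  0.1431] rot [ 3.1412  0.     -3.0515] F [-0.3  0.  -3.3] w 0.0257
  tx -0.727 ty 0.894 tz 0.000 twist -0.3778  dist 0.288 q6 -1.54
pad wrist [(0.93, array([216., 114., 286., 228.]), np.int64(2892))]
scraper wrist [(0.95, array([228., 145., 288., 312.]), np.int64(7465))]
held [ 0.5071 -0.1629  1.6484] 0.34362083673477173
(array([ 0.5123, -0.166 ,  1.6967]), np.float64(0.03398144245147705))
```

arm_command([
  {"tx":-0.04,"ty":0.05,"tz":0,"twist":-0.03},
  {"tx":-0.1,"ty":0.12,"tz":0,"twist":-0.06},
  {"tx":-0.17,"ty":0.21,"tz":0,"twist":-0.09},
  {"tx":-0.24,"ty":0.3,"tz":0,"twist":-0.12},
  {"tx":-0.31,"ty":0.38,"tz":0,"twist":-0.15},
  {"tx":-0.38,"ty":0.47,"tz":0,"twist":-0.18},
  {"tx":-0.44,"ty":0.54,"tz":0,"twist":-0.21},
  {"tx":-0.5,"ty":0.6,"tz":0,"twist":-0.24},
])

```text
t: 6.47
eef_pos: [0.6172, -0.0008, 0.1417]
ee_rot: [3.14, -0.002, -2.292]
force: [0.9, 0.5, -3.1]
width: 0.0256
gripper_force: 39.9
```

```bash
python3 -c "
from h import *
plan(.6611,.0571,.145,-.2937)"
```

```text
t6.47 pos [ 0.6172 -0.0008  0.1417] rot [ 3.1401e+00 -2.0000e-03 -2.2920e+00] F [ 0.9  0.5 -3.1] w 0.0256
  tx -0.290 ty 0.021 tz -0.013 twist -0.1361  dist 0.073 q6 -1.04
```

arm_command([
  {"tx":-0.05,"ty":0.005,"tz":0,"twist":-0.03},
  {"tx":-0.12,"ty":0.01,"tz":0,"twist":-0.06},
  {"tx":-0.19,"ty":0.015,"tz":0,"twist":-0.09},
  {"tx":-0.26,"ty":0.02,"tz":0,"twist":-0.12},
  {"tx":-0.29,"ty":0.021,"tz":0,"twist":-0.136},
  {"tx":-0.29,"ty":0.021,"tz":0,"twist":-0.136},
  {"tx":-0.29,"ty":0.021,"tz":0,"twist":-0.136},
  {"tx":-0.29,"ty":0.021,"tz":0,"twist":-0.136},
])

```text
t: 7.13
eef_pos: [0.6606, 0.055, 0.1422]
ee_rot: [3.14, -0.001, -1.872]
force: [0.7, -0.5, -2.5]
width: 0.026
gripper_force: 39.9
```

```bash
python3 - <<'E'
from fit import *
np.set_printoptions(precision=4,suppress=True)
for i in range(3): grab_frame('wrist')
f=save("wrist","w1")
bx,by,bw=.596,.0977,-.2937
def W(P,b=(bx,by,bw)):
    P=np.array(P,float)/1e3;c,s=np.cos(b[2]),np.sin(b[2])
    return np.c_[b[0]+P[:,0]*c-P[:,1]*s,b[1]+P[:,0]*s+P[:,1]*c,P[:,2]]
plan(.6611,.0571,.145,-.2937)
im=cv2.imread("pics/w1.png")
def ring(x0,x1,y0,y1,z,col):
    q=(proj("wrist",W([(x0,y0,z),(x1,y0,z),(x1,y1,z),(x0,y1,z)]))*16).astype(np.int32);cv2.polylines(im,[q],1,col,1,shift=4)
ring(-155,107,-89,89,56,(0,0,255));ring(-155,95,-75,75,56,(255,0,0));ring(-95,95,-75,75,40,(0,255,0))
cv2.imwrite("pics/w1o.png",im)
E
```

```text
t7.33 pos [0.6611 0.0549 0.1433] rot [ 3.1414 -0.0001 -1.8711] F [-0.  -0.1 -2.6] w 0.0258
  tx -0.008 ty 0.003 tz -0.007 twist -0.0021  dist 0.003 q6 -0.68
```

View pics/w1o.png

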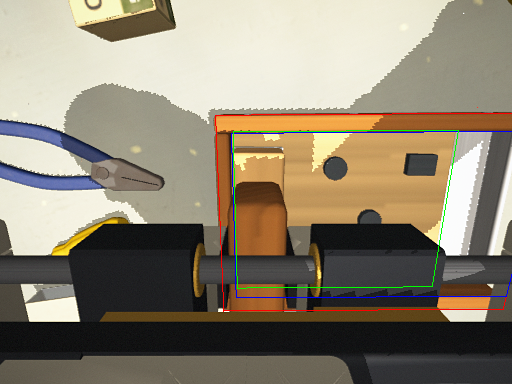

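The overlay matches the board edges to within 1–2 mm, with the outer corner at (216,114). The scraper hangs inside the fence, behind the chips. I'll lower it now.

arm_command([
  {"tx":-0.004,"ty":0,"tz":0.04,"twist":-0.002},
  {"tx":-0.004,"ty":0,"tz":0.09,"twist":-0.002},
  {"tx":-0.004,"ty":0,"tz":0.14,"twist":-0.002},
  {"tx":-0.004,"ty":0,"tz":0.19,"twist":-0.002},
  {"tx":-0.004,"ty":0,"tz":0.23,"twist":-0.002},
  {"tx":-0.004,"ty":0,"tz":0.248,"twist":-0.002},
  {"tx":-0.004,"ty":0,"tz":0.25,"twist":-0.002},
  {"tx":-0.004,"ty":0,"tz":0.25,"twist":-0.002},
])

```text
t: 8.0
eef_pos: [0.6617, 0.0564, 0.0802]
ee_rot: [3.141, -0.0, -1.864]
force: [-0.3, 0.7, -2.4]
width: 0.0259
gripper_force: 40.0
```

```bash
python3 -c "
from h import *
grab_frame('wrist');grab_frame('wrist');plan(.5073,.1036,.0800,-.2937)"
```

```text
t8.10 pos [0.6619 0.0564 0.0806] rot [-3.1415 -0.     -1.8636] F [ 0.8 -0.1 -2.2] w 0.0255
  tx -0.002 ty 0.646 tz 0.003 twist 0.0003  dist 0.162 q6 -0.67
```

arm_command([
  {"tx":0,"ty":0.02,"tz":0.002,"twist":0},
  {"tx":0,"ty":0.06,"tz":0.002,"twist":0},
  {"tx":0,"ty":0.1,"tz":0.002,"twist":0},
  {"tx":0,"ty":0.14,"tz":0.002,"twist":0},
  {"tx":0,"ty":0.18,"tz":0.002,"twist":0},
  {"tx":0,"ty":0.22,"tz":0.002,"twist":0},
  {"tx":-0.001,"ty":0.26,"tz":0.002,"twist":0},
  {"tx":-0.001,"ty":0.3,"tz":0.002,"twist":0},
])

```text
t: 8.77
eef_pos: [0.589, 0.0787, 0.0806]
ee_rot: [-3.141, 0.0, -1.863]
force: [0.1, 0.6, -2.1]
width: 0.0255
gripper_force: 40.0
```

arm_command([
  {"tx":0,"ty":0.04,"tz":0,"twist":0},
  {"tx":0,"ty":0.08,"tz":0,"twist":0},
  {"tx":0,"ty":0.12,"tz":0,"twist":0},
  {"tx":0,"ty":0.17,"tz":0,"twist":0},
  {"tx":0,"ty":0.22,"tz":0,"twist":0},
  {"tx":-0.001,"ty":0.27,"tz":0,"twist":0},
  {"tx":-0.001,"ty":0.31,"tz":0,"twist":0},
  {"tx":-0.001,"ty":0.346,"tz":0,"twist":0},
])

```text
t: 9.43
eef_pos: [0.5058, 0.1038, 0.0803]
ee_rot: [3.141, -0.0, -1.863]
force: [-0.5, 0.4, -2.5]
width: 0.0258
gripper_force: 40.0
```

```bash
python3 -c "
from h import *
grab_frame('wrist');save('wrist','w2');plan(.6726,.0954,.145,-.2937)"
```

```text
t9.53 pos [0.5056 0.1038 0.0804] rot [ 3.1410e+00 -2.0000e-04 -1.8628e+00] F [-0.3 -0.1 -2.5] w 0.0257
  tx -0.160 ty -0.649 tz -0.258 twist 0.0005  dist 0.179 q6 -0.87
```

View pics/w2.png

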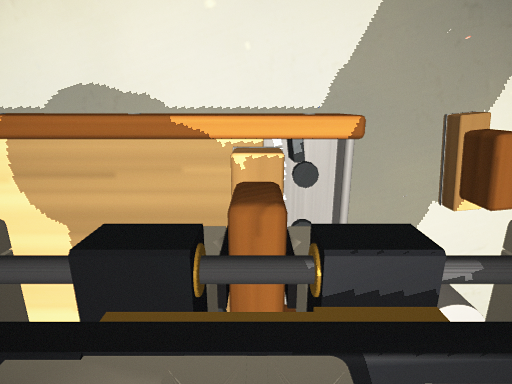

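The near half of the plate is clean. Chips lie in the trough at (305,173) and (303,224), with one more at (296,148). For the second pass I'll lift, go back and lower.

arm_command([
  {"tx":0,"ty":0,"tz":-0.06,"twist":0},
  {"tx":0,"ty":0,"tz":-0.14,"twist":0},
  {"tx":0,"ty":0,"tz":-0.22,"twist":0},
  {"tx":-0.01,"ty":-0.06,"tz":-0.258,"twist":0},
  {"tx":-0.04,"ty":-0.18,"tz":-0.258,"twist":0},
  {"tx":-0.08,"ty":-0.3,"tz":-0.258,"twist":0},
  {"tx":-0.11,"ty":-0.42,"tz":-0.258,"twist":0},
  {"tx":-0.14,"ty":-0.54,"tz":-0.258,"twist":0},
])

```text
t: 10.2
eef_pos: [0.6482, 0.098, 0.1448]
ee_rot: [-3.141, 0.0, -1.863]
force: [0.4, 0.8, -2.1]
width: 0.0257
gripper_force: 40.0
```

arm_command([
  {"tx":-0.01,"ty":-0.06,"tz":0,"twist":0},
  {"tx":-0.02,"ty":-0.1,"tz":0,"twist":0},
  {"tx":-0.02,"ty":-0.107,"tz":0,"twist":0},
  {"tx":-0.02,"ty":-0.107,"tz":0,"twist":0},
  {"tx":-0.02,"ty":-0.107,"tz":0.05,"twist":0},
  {"tx":-0.02,"ty":-0.107,"tz":0.1,"twist":0},
  {"tx":-0.02,"ty":-0.107,"tz":0.1,"twist":0},
  {"tx":-0.02,"ty":-0.107,"tz":0.1,"twist":0},
])

```text
t: 10.87
eef_pos: [0.6721, 0.095, 0.1184]
ee_rot: [3.139, -0.002, -1.863]
force: [0.4, -0.2, -2.4]
width: 0.026
gripper_force: 40.0
```

```bash
python3 -c "
from h import *
grab_frame('wrist');save('wrist','w3');plan(.6726,.0954,.0802,-.2937)"
```

```text
t10.97 pos [0.6735 0.0953 0.12  ] rot [-3.1414e+00 -2.0000e-04 -1.8631e+00] F [ 0.3 -0.3 -2.6] w 0.0256
  tx 0.001 ty 0.004 tz 0.159 twist 0.0004  dist 0.040 q6 -0.72
```

View pics/w3.png

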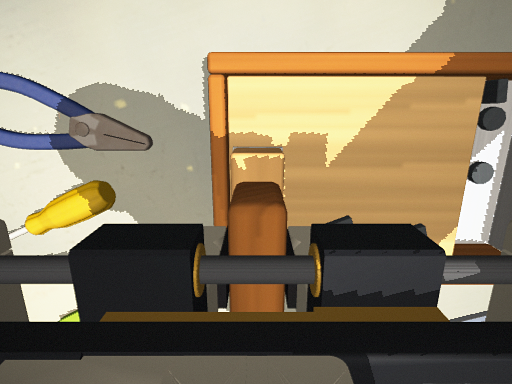

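Three chips are in the trough, at (492,90), (492,118) and (480,172). The other two peek out at (340,222) and (420,230), ahead of the scraper. I'll lower it and wipe.

arm_command([
  {"tx":0,"ty":0.004,"tz":0.04,"twist":0},
  {"tx":0,"ty":0.004,"tz":0.09,"twist":0},
  {"tx":0,"ty":0.004,"tz":0.13,"twist":0},
  {"tx":0,"ty":0.004,"tz":0.155,"twist":0},
  {"tx":0,"ty":0.004,"tz":0.159,"twist":0},
  {"tx":0,"ty":0.004,"tz":0.159,"twist":0},
  {"tx":0,"ty":0.02,"tz":0.159,"twist":0},
  {"tx":0,"ty":0.05,"tz":0.159,"twist":0},
])

```text
t: 11.63
eef_pos: [0.6618, 0.0987, 0.0795]
ee_rot: [3.142, -0.0, -1.864]
force: [0.3, -0.5, -2.0]
width: 0.0259
gripper_force: 40.0
```

```bash
python3 -c "
from h import *
plan(.5185,.1417,.0801,-.2937)"
```

```text
t11.63 pos [0.6618 0.0987 0.0795] rot [ 3.1416e+00 -1.0000e-04 -1.8643e+00] F [ 0.3 -0.5 -2. ] w 0.0259
  tx 0.001 ty 0.598 tz -0.002 twist 0.0001  dist 0.150 q6 -0.73
```

arm_command([
  {"tx":0,"ty":0.035,"tz":0,"twist":0},
  {"tx":0,"ty":0.07,"tz":0,"twist":0},
  {"tx":0,"ty":0.11,"tz":0,"twist":0},
  {"tx":0,"ty":0.15,"tz":0,"twist":0},
  {"tx":0,"ty":0.19,"tz":0,"twist":0},
  {"tx":0,"ty":0.23,"tz":0,"twist":0},
  {"tx":0,"ty":0.27,"tz":0,"twist":0},
  {"tx":0,"ty":0.3,"tz":0,"twist":0},
])

```text
t: 12.3
eef_pos: [0.5887, 0.1208, 0.0803]
ee_rot: [-3.141, 0.0, -1.863]
force: [0.0, -0.1, -2.0]
width: 0.0262
gripper_force: 40.0
```

arm_command([
  {"tx":0,"ty":0.035,"tz":0,"twist":0},
  {"tx":0,"ty":0.07,"tz":0,"twist":0},
  {"tx":0,"ty":0.11,"tz":0,"twist":0},
  {"tx":0,"ty":0.15,"tz":0,"twist":0},
  {"tx":0,"ty":0.19,"tz":0,"twist":0},
  {"tx":0,"ty":0.23,"tz":0,"twist":0},
  {"tx":0,"ty":0.27,"tz":0,"twist":0},
  {"tx":0,"ty":0.3,"tz":0,"twist":0},
])

```text
t: 12.97
eef_pos: [0.5167, 0.1422, 0.08]
ee_rot: [3.141, -0.0, -1.864]
force: [-0.0, 1.0, -2.1]
width: 0.026
gripper_force: 40.0
```

arm_command([
  {"tx":0,"ty":0,"tz":0,"twist":0},
  {"tx":0,"ty":0,"tz":0,"twist":0},
  {"tx":0,"ty":0,"tz":-0.05,"twist":0},
  {"tx":0,"ty":0,"tz":-0.12,"twist":0},
  {"tx":0,"ty":0,"tz":-0.2,"twist":0},
  {"tx":0,"ty":0,"tz":-0.28,"twist":0},
  {"tx":0,"ty":0,"tz":-0.36,"twist":0},
  {"tx":0,"ty":0,"tz":-0.4,"twist":0},
])

```text
t: 13.63
eef_pos: [0.5195, 0.1424, 0.1826]
ee_rot: [-3.139, 0.002, -1.864]
force: [1.0, 0.3, -2.2]
width: 0.0261
gripper_force: 40.0
```

```bash
python3 -c "
from h import *
plan(.514,-.166,.18,1.697)"
```

```text
t13.63 pos [0.5195 0.1424 0.1826] rot [-3.1391e+00  2.1000e-03 -1.8636e+00] F [ 1.   0.3 -2.2] w 0.0261
  tx 1.187 ty -0.335 tz 0.010 twist 0.3666  dist 0.308 q6 -0.93
```

arm_command([
  {"tx":0.07,"ty":-0.02,"tz":0,"twist":0.025},
  {"tx":0.15,"ty":-0.04,"tz":0,"twist":0.05},
  {"tx":0.24,"ty":-0.07,"tz":0,"twist":0.08},
  {"tx":0.33,"ty":-0.09,"tz":0,"twist":0.11},
  {"tx":0.42,"ty":-0.12,"tz":0,"twist":0.14},
  {"tx":0.51,"ty":-0.14,"tz":0,"twist":0.17},
  {"tx":0.6,"ty":-0.17,"tz":0,"twist":0.2},
  {"tx":0.69,"ty":-0.19,"tz":0,"twist":0.23},
])

```text
t: 14.3
eef_pos: [0.5139, -0.0381, 0.1796]
ee_rot: [3.142, -0.0, -2.591]
force: [0.4, 0.8, -2.3]
width: 0.0256
gripper_force: 40.0
```

```bash
python3 -c "
from h import *
plan(.514,-.166,.18,1.697)"
```

```text
t14.30 pos [ 0.5139 -0.0381  0.1796] rot [ 3.1415e+00 -3.0000e-04 -2.5910e+00] F [ 0.4  0.8 -2.3] w 0.0256
  tx 0.267 ty -0.436 tz -0.001 twist 0.1351  dist 0.128 q6 -1.33
```

arm_command([
  {"tx":0.05,"ty":-0.08,"tz":0,"twist":0.03},
  {"tx":0.1,"ty":-0.16,"tz":0,"twist":0.06},
  {"tx":0.15,"ty":-0.25,"tz":0,"twist":0.09},
  {"tx":0.2,"ty":-0.33,"tz":0,"twist":0.12},
  {"tx":0.24,"ty":-0.4,"tz":0,"twist":0.135},
  {"tx":0.267,"ty":-0.436,"tz":0,"twist":0.135},
  {"tx":0.267,"ty":-0.436,"tz":0,"twist":0.135},
  {"tx":0.267,"ty":-0.436,"tz":0,"twist":0.135},
])

```text
t: 14.97
eef_pos: [0.5143, -0.165, 0.1795]
ee_rot: [3.141, -0.001, -3.011]
force: [0.0, 0.6, -2.6]
width: 0.0256
gripper_force: 40.0
```

```bash
python3 - <<'E'
from fit import *
np.set_printoptions(precision=4,suppress=True)
for i in range(3): grab_frame("wrist")
d=reg("pad","wrist",[.514,-.166,0]); s=reg("scraper","wrist",[.514,-.166,.2])
print(fit({"wrist":np.maximum(s,d)},PAD,[.514,-.166,1.7],0,extra=lambda c:s))
plan(.514,-.166,.0435,1.697)
im=save("top","top1")
b=[(r["score"],r["uv"]) for r in spot_point("chip0","top")];print(b)
c=cv2.resize(cv2.imread("pics/top1.png")[100:245,165:365],None,fx=4,fy=4,interpolation=cv2.INTER_CUBIC);cv2.imwrite("pics/top1c.png",c)
E
```

```text
pad wrist [(0.96, array([227., 107., 285., 210.]), np.int64(2612))]
scraper wrist [(0.8, array([227., 145., 286., 312.]), np.int64(7589))]
(array([ 0.5143, -0.1658,  1.7021]), np.float64(0.00989609956741333))
t15.22 pos [ 0.5147 -0.1639  0.1801] rot [ 3.1415  0.0002 -3.0088] F [ 0.1  0.4 -2.9] w 0.0256
  tx 0.004 ty -0.008 tz 0.546 twist 0.0021  dist 0.137 q6 -1.49
[(0.55, [193.0, 206.3]), (0.41, [197.0, 202.7])]
```

View pics/top1c.png

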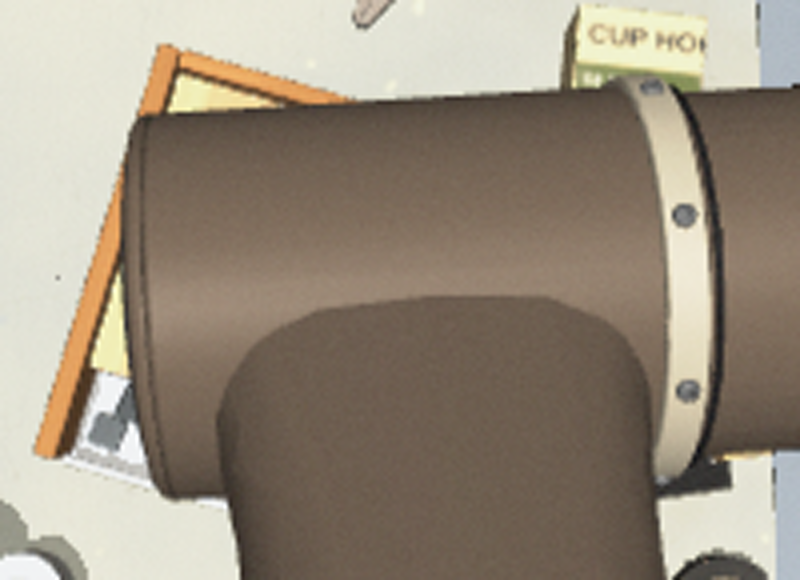

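The arm hides most of the plate from above, but two chips show in the trough at its left end. I'll place the scraper now and verify after retreating.

arm_command([
  {"tx":0.004,"ty":-0.008,"tz":0.08,"twist":0.001},
  {"tx":0.004,"ty":-0.008,"tz":0.17,"twist":0.001},
  {"tx":0.004,"ty":-0.008,"tz":0.27,"twist":0.001},
  {"tx":0.004,"ty":-0.008,"tz":0.36,"twist":0.001},
  {"tx":0.004,"ty":-0.008,"tz":0.44,"twist":0.001},
  {"tx":0.004,"ty":-0.008,"tz":0.49,"twist":0.001},
  {"tx":0.004,"ty":-0.008,"tz":0.515,"twist":0.001},
  {"tx":0.004,"ty":-0.008,"tz":0.525,"twist":0.001},
])

```text
t: 15.98
eef_pos: [0.5134, -0.1665, 0.0479]
ee_rot: [3.141, -0.002, -3.013]
force: [-0.3, -0.5, -3.2]
width: 0.0257
gripper_force: 40.0
```

```bash
python3 -c "
from h import *
grab_frame('wrist');grab_frame('wrist');plan(.514,-.166,.0433,1.699)"
```

```text
t16.08 pos [ 0.5141 -0.1666  0.049 ] rot [-3.1414 -0.     -3.0129] F [ 0.  -0.3 -3.1] w 0.0259
  tx 0.000 ty 0.003 tz 0.023 twist 0.0001  dist 0.006 q6 -1.49
```

arm_command([
  {"tx":0,"ty":0.002,"tz":0.006,"twist":0},
  {"tx":0,"ty":0.002,"tz":0.011,"twist":0},
  {"tx":0,"ty":0.002,"tz":0.015,"twist":0},
  {"tx":0,"ty":0.002,"tz":0.018,"twist":0},
  {"tx":0,"ty":0.002,"tz":0.02,"twist":0},
  {"tx":0,"ty":0.002,"tz":0.022,"twist":0},
  {"tx":0,"ty":0.002,"tz":0.023,"twist":0},
  {"tx":0,"ty":0.002,"tz":0.023,"twist":0},
])

```text
t: 16.75
eef_pos: [0.5137, -0.1663, 0.043]
ee_rot: [3.142, -0.0, -3.013]
force: [-0.5, 0.5, -3.2]
width: 0.0261
gripper_force: 40.0
```

```bash
python3 -c "
from h import *
grab_frame('wrist');grab_frame('wrist');plan(.514,-.166,.0433,1.699)"
```

```text
t16.85 pos [ 0.5138 -0.1663  0.0431] rot [-3.1416  0.     -3.0134] F [-0.4 -0.8 -2.9] w 0.0258
  tx -0.001 ty 0.001 tz -0.001 twist -0.0000  dist 0.000 q6 -1.49
```

The full weight is still on the wrist, so it is not resting yet. I'll creep lower.

arm_command([
  {"tx":0,"ty":0,"tz":0.001,"twist":0},
  {"tx":0,"ty":0,"tz":0.002,"twist":0},
  {"tx":0,"ty":0,"tz":0.003,"twist":0},
  {"tx":0,"ty":0,"tz":0.004,"twist":0},
  {"tx":0,"ty":0,"tz":0.004,"twist":0},
  {"tx":0,"ty":0,"tz":0.004,"twist":0},
  {"tx":0,"ty":0,"tz":0.004,"twist":0},
  {"tx":0,"ty":0,"tz":0.004,"twist":0},
])

```text
t: 17.52
eef_pos: [0.5139, -0.1663, 0.0429]
ee_rot: [-3.141, 0.0, -3.013]
force: [-2.4, 1.2, 7.9]
width: 0.0256
gripper_force: 40.0
```

```bash
python3 -c "
from h import *
grab_frame('wrist');plan(.514,-.166,.0433,1.699);grab_frame('wrist');plan(.514,-.166,.0433,1.699)"
```

```text
t17.57 pos [ 0.5139 -0.1663  0.0429] rot [-3.1414e+00  4.0000e-04 -3.0132e+00] F [-2.6  2.5  7.3] w 0.0256
  tx -0.001 ty 0.001 tz -0.002 twist 0.0001  dist 0.001 q6 -1.49
t17.62 pos [ 0.5139 -0.1663  0.0429] rot [-3.1413e+00  5.0000e-04 -3.0132e+00] F [-2.   2.4  7.1] w 0.0263
  tx -0.001 ty 0.001 tz -0.002 twist 0.0001  dist 0.000 q6 -1.49
```

It's resting on the pad. I'll open, then lift straight up.

arm_command([
  {"tx":0,"ty":0,"tz":0,"twist":0},
  {"tx":0,"ty":0,"tz":0,"twist":0},
  {"tx":0,"ty":0,"tz":0,"twist":0},
  {"tx":0,"ty":0,"tz":0,"twist":0},
  {"tx":0,"ty":0,"tz":0,"twist":0},
  {"tx":0,"ty":0,"tz":0,"twist":0},
  {"tx":0,"ty":0,"tz":0,"twist":0},
  {"tx":0,"ty":0,"tz":0,"twist":0},
], claw=1)

```text
t: 18.28
eef_pos: [0.5137, -0.1663, 0.042]
ee_rot: [3.142, -0.0, -3.013]
force: [-0.2, 1.6, -0.4]
width: 0.0736
gripper_force: 0.0
```

arm_command([
  {"tx":0,"ty":0,"tz":-0.02,"twist":0},
  {"tx":0,"ty":0,"tz":-0.08,"twist":0},
  {"tx":0,"ty":0,"tz":-0.18,"twist":0},
  {"tx":0,"ty":0,"tz":-0.3,"twist":0},
  {"tx":0,"ty":0,"tz":-0.42,"twist":0},
  {"tx":0,"ty":0,"tz":-0.54,"twist":0},
  {"tx":0,"ty":0,"tz":-0.66,"twist":0},
  {"tx":0,"ty":0,"tz":-0.72,"twist":0},
])

```text
t: 18.95
eef_pos: [0.515, -0.1666, 0.2267]
ee_rot: [-3.14, 0.005, -3.013]
force: [1.5, -0.8, 0.0]
width: 0.0878
gripper_force: 0.0
```

arm_command([
  {"tx":0.04,"ty":-0.05,"tz":0,"twist":0},
  {"tx":0.1,"ty":-0.13,"tz":0,"twist":0},
  {"tx":0.18,"ty":-0.23,"tz":0,"twist":0},
  {"tx":0.27,"ty":-0.33,"tz":0,"twist":0},
  {"tx":0.36,"ty":-0.44,"tz":0,"twist":0},
  {"tx":0.45,"ty":-0.55,"tz":0,"twist":0},
  {"tx":0.54,"ty":-0.66,"tz":0,"twist":0},
  {"tx":0.63,"ty":-0.77,"tz":0,"twist":0},
])

```text
t: 19.62
eef_pos: [0.381, -0.3785, 0.2227]
ee_rot: [-3.141, 0.001, -3.013]
force: [0.8, 0.2, 0.3]
width: 0.0878
gripper_force: 0.0
```

arm_command([
  {"tx":0.08,"ty":-0.1,"tz":0,"twist":0},
  {"tx":0.16,"ty":-0.2,"tz":0,"twist":0},
  {"tx":0.24,"ty":-0.3,"tz":0,"twist":0},
  {"tx":0.32,"ty":-0.4,"tz":0,"twist":0},
  {"tx":0.4,"ty":-0.5,"tz":0,"twist":0},
  {"tx":0.48,"ty":-0.6,"tz":0,"twist":0},
  {"tx":0.52,"ty":-0.65,"tz":0,"twist":0},
  {"tx":0.52,"ty":-0.65,"tz":0,"twist":0},
])

```text
t: 20.28
eef_pos: [0.2718, -0.5574, 0.2218]
ee_rot: [3.141, -0.001, -3.017]
force: [1.0, -0.1, 0.1]
width: 0.0875
gripper_force: 0.0
```

```bash
python3 - <<'E'
from fit import *
np.set_printoptions(precision=4,suppress=True)
T={}
for cam in("top","scene"):
    save(cam,"end_"+cam)
    for q in("scraper","pad"): T[q,cam]=reg(q,cam,[.514,-.166,.04*(q=="scraper")])
for cams in(["top"],["scene"],["top","scene"]):
    ps,e=fit({c:T["scraper",c] for c in cams},SCR,[.514,-.166,1.69],.004)
    print(cams,ps,e,fit({c:np.maximum(T["scraper",c],T["pad",c]) for c in cams},PAD,[.514,-.166,1.7],0,extra=lambda c:T["scraper",c]))
a=cv2.imread("pics/end_top.png")
c=[cv2.resize(a[100:245,165:290],None,fx=3.1,fy=3.1),cv2.resize(a[150:295,300:425],None,fx=3.1,fy=3.1)]
cv2.imwrite("pics/end_c.png",np.hstack(c))
E
```

```text
scraper top [(0.9, array([324., 177., 345., 216.]), np.int64(744))]
pad top [(0.89, array([315., 168., 351., 227.]), np.int64(688))]
scraper scene [(0.72, array([303., 219., 348., 276.]), np.int64(1540))]
pad scene [(0.58, array([289., 249., 357., 286.]), np.int64(782))]
['top'] [ 0.5143 -0.1654  1.6974] 0.05648195743560791 (array([ 0.5125, -0.1657,  1.6867]), np.float64(0.04797470569610596))
['scene'] [ 0.5166 -0.1653  1.7253] 0.08561736345291138 (array([ 0.5152, -0.1639,  1.7031]), np.float64(0.01773524284362793))
['top', 'scene'] [ 0.515  -0.1655  1.7084] 0.14804643392562866 (array([ 0.5127, -0.1649,  1.6916]), np.float64(0.08319717645645142))
```

View pics/end_c.png

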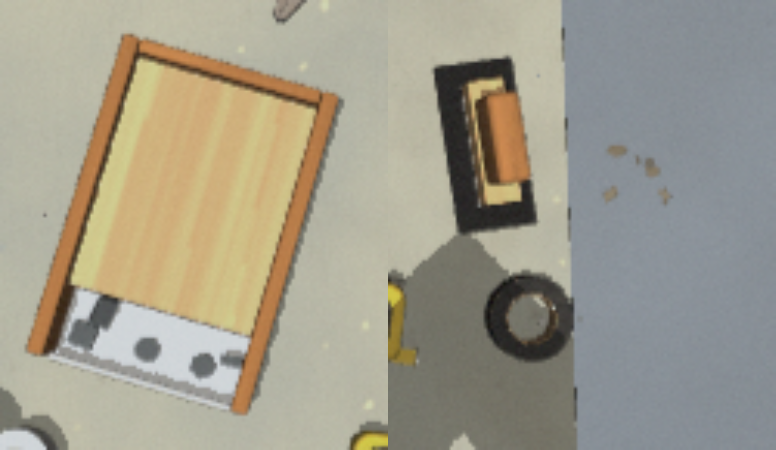

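View pics/end_scene.png

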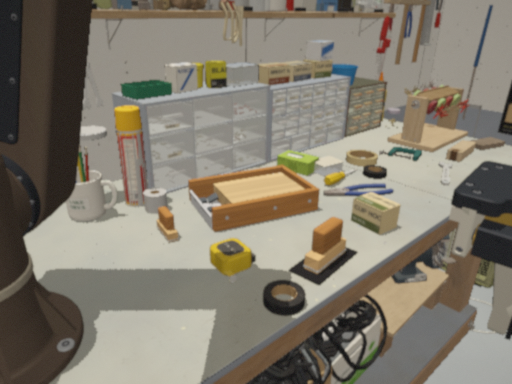

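The plate is clean. All five chips are in the trough, at crop positions (105,312), (83,333), (148,348), (203,365) and (232,358). The scraper stands on its pad within about 2 mm and 1° of the pad's axes, and nothing else has moved.

```bash
python3 -c "
from station import *
print(job_done())"
```

```text
the job is handed in; nothing more can be done
None
```

The job is handed in: all five chips are wiped into the trough and the scraper is upright on its pad, centred to about 2 mm and lined up to about 1°, with the other things on the bench where they were.

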